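# Kit four machine parts by sample

### The job

Four trays on the bench each carry a fixed sample: a gear, a ball bearing, a dark shaft collar and a collet. Find the loose part that matches each sample and set it in the middle of the round black pad of that tray, standing the same way up as it does now. Leave the bright spacer ring and the brass bush, which have no tray, where they lie.

Things in the scene. Friction and masses are not known exactly. Their poses are not given: they have to be found in the camera images.
- gear: Loose steel spur gear with a hub on top, 56 mm across the teeth, 20 mm high, about 0.16 kg; the only toothed part (apart from the sample). Origin: centre of the underside; z is its axis, up. Lies flat on the bench at the start.
- bearing: Loose ball bearing, a bright steel ring with a black seal, 52 mm across, 15 mm high, about 0.13 kg; grip it round the outside. Origin: centre of the underside; z is its axis, up. Lies flat on the bench at the start.
- collar: Loose dark steel shaft collar, a thick-walled ring 42 mm across with a set screw in its side, 14 mm high, about 0.12 kg; grip it round the outside. Origin: centre of the underside; z is its axis, up. Lies flat on the bench at the start.
- collet: Loose steel spring collet, a round tapered plug standing upright with its wider head up: 33 mm across the head, 47 mm high, about 0.11 kg; best gripped at the head, which is widest 30 to 41 mm above its foot; foot 26 mm across. Origin: centre of the underside; z is its axis, up. 
- gear_tray: Aluminium tray, fixed to the bench, for the gear; a second such gear is fixed on it as a sample. Origin: at bench height below the middle of the round black pad (76 mm across, top at z = 5 mm). x points from pad to sample (middle at x = 83 mm, y = 0), z up. Tray spans x -45 to 125, y -45 to 45 mm; rim, and crossbar at x = 47, 7 mm high. Yaw 0.25 to 0.45 rad.
- bearing_tray: Aluminium tray, fixed to the bench, for the bearing; a second such bearing is fixed on it as a sample. Origin: at bench height below the middle of the round black pad (76 mm across, top at z = 5 mm). x points from pad to sample (middle at x = 83 mm, y = 0), z up. Tray spans x -45 to 125, y -45 to 45 mm; rim, and crossbar at x = 47, 7 mm high. Yaw 0.25 to 0.45 rad.
- collar_tray: Aluminium tray, fixed to the bench, for the shaft collar; a second such collar is fixed on it as a sample. Origin: at bench height below the middle of the round black pad (76 mm across, top at z = 5 mm). x points from pad to sample (middle at x = 83 mm, y = 0), z up. Tray spans x -45 to 125, y -45 to 45 mm; rim, and crossbar at x = 47, 7 mm high. Yaw 0.25 to 0.45 rad.
- collet_tray: Aluminium tray, fixed to the bench, for the collet; a second such collet, 50 mm high over the bench, is fixed on it as a sample. Origin: at bench height below the middle of the round black pad (76 mm across, top at z = 5 mm). x points from pad to sample (middle at x = 83 mm, y = 0), z up. Tray spans x -45 to 125, y -45 to 45 mm; rim, and crossbar at x = 47, 7 mm high. Yaw 0.25 to 0.45 rad.
- spacer_ring: Loose bright steel spacer ring, thin-walled, without a seal or screw, 38 mm across, 13 mm high. Has no tray and stays where it is. Origin: centre of the underside; z is its axis, up. 
- brass_bush: Loose flanged brass bush, 40 mm across the flange, 28 mm high. Has no tray and stays where it is. Origin: centre of the underside; z is its axis, up. 
There are look-alikes about, which are no part of the job. Of the things that look like the collet, the larger one is meant.

How it is judged:
By the outcome, as a careful person would: the job done as asked, in the order asked, and still so for the second after the job is handed in, with the robot touching nothing.
It also fails if it takes over 120 s, if anything falls off the work surface, if the arm or the gripper's body presses on something with over 40 N, if the wrist force passes 120 N, or if a joint passes its speed limit or range.

### The arm

A 6-joint arm with a two-finger parallel gripper is mounted at the origin on a cart in front of the work surface, level with it; the furniture and walls round the work are solid. World frame = base frame: x ahead of the robot, y to its left, z up, the work surface at z = 0. Lengths are in mm, angles in rad, forces in N, time in s.
With the tool pointing down it reaches from about 400 to 825 mm from the base axis. Payload 7 kg.
Tool frame: the origin (TCP) lies at the very end of the fingers, on their centre line; the grasp point (between the pads) lies 19 mm behind it; z points along the fingers, y is the line along which they close (so a half turn about z gives the same grasp; the last joint's range is limited). The gripper opens to 88 mm and grips with 3 to 60 N. Pads are 19 mm wide; open, the fingers measure 130 mm over their backs; the gripper's body (78 mm by 193 mm) begins 47 mm behind the grasp point.
Start: joints at [-0.964, 0.359, 0.012, 0, -1.224, -0.288], TCP at [211.536, -640.974, 226.561] pointing down, gripper open.
Joint ranges: [-3.07, 3.07], [-1.43, 2.12], [-1.02, 1.25], [-3.03, 1.67], [-3.05, -0], [-3.03, 3.03]. Speed limits (rad/s): [2.39, 2.39, 3.01, 3.14, 3.14, 3.14].

### API

Orientations are given as a unit quaternion [x, y, z, w].
In Python, from plant import bot gives the robot as it stands. Calls block until the motion is done:
- bot.move_ptp(position, orientation): joint-space move of the TCP to a pose.
- bot.line_to(position, velocity=150, ori=None): straight line of the TCP; ori=None keeps the orientation; velocity is the mean speed in mm/s.
- bot.move_joints(angles): joint-space move.
- bot.move_gripper(opening, force=None): finger opening in mm; force is the grip in N (None keeps the last); returns when the fingers have stopped.
- bot.pause(seconds).
- bot.solve_ik(position, orientation): joint angles nearest the present ones, or None.
- bot.read_state(): the state.
- bot.camera(name): name is "scene" or "side" or "wrist"; returns the picture (400x640x3 uint8, red, green, blue); there is no depth.
- bot.get_calibration(name): a dict with "fx", "fy", "cx", "cy" (pixels), "view" (4x4, takes a point from world to camera coordinates); the wrist camera has in their place "T_tool_cam" (4x4, takes a point from camera to tool coordinates, whose origin is the TCP and whose axes are the flange's). Camera axes: x right, y up, looking along -z (the intrinsics and any distortion apply to the point x, -y, -z); pixel columns grow to the right and rows downward; lengths in mm; the calibration is good to about 2 mm. A picture is of the moment at which its call begins: read the wrist's pose just before it. get_calibration takes no time and is no camera call.
A pose or a line that the arm cannot do raises bot.Unreachable and nothing moves.
- bot.close_job(): hands the job in; it is judged then, once.
The state is a dict: "t": time; "joint_pos": joint angles; "qvel": joint speeds; "tau": joint torques, N m; "tcp_pos": TCP position; "eef_rot": TCP orientation; "contact_force": force on the tool from outside, world axes, zero at the start; "moment": the same for the moment, N m; "width": finger opening in mm; "finger_force": force on a finger pad.
Only numpy, scipy, OpenCV 4.12 (cv2) and the standard library are available. Lean on these libraries where they do the work, as an engineer would, in place of code of your own. Each camera call takes 0.05 s, during which the arm holds its last target. There are 200 camera calls.

## Working session

There is one attempt and no reset: what is moved stays moved. The work goes in short steps, each a Python script; the robot and the scene stay as the last script left them, time stands still between calls to the robot, and variables do not carry over. Pictures are saved under pics/ and viewed, at most 14 in all, crops included, and the job is handed in when it is done.

```bash
ls; mkdir -p pics; python3 - <<'E'
from plant import bot
import cv2,numpy as np
for n in("scene","side","wrist"):
    im=bot.camera(n); cv2.imwrite(f"pics/{n}0.png",im[:,:,::-1]); c=bot.get_calibration(n); print(n,{k:np.round(v,3).tolist() if not isinstance(v,str) else v for k,v in c.items()})
s=bot.read_state(); print(s["t"],s["tcp_pos"],s["eef_rot"])
E
```

```text
pics
scene {'fx': 506.488, 'fy': 506.488, 'cx': 319.253, 'cy': 198.57, 'view': [[-0.733, -0.68, -0.019, 515.323], [0.442, -0.497, 0.747, -140.14], [-0.517, 0.539, 0.664, -792.991], [0.0, 0.0, 0.0, 1.0]]}
side {'fx': 503.606, 'fy': 503.606, 'cx': 311.91, 'cy': 190.98, 'view': [[-0.997, 0.074, 0.019, 465.38], [-0.023, -0.52, 0.854, 85.368], [0.073, 0.851, 0.52, -1138.836], [0.0, 0.0, 0.0, 1.0]]}
wrist {'fx': 323.053, 'fy': 323.053, 'cx': 318.276, 'cy': 201.875, 'T_tool_cam': [[-0.0, 0.953, 0.303, 83.156], [1.0, 0.0, -0.001, 0.19], [-0.001, 0.303, -0.953, -157.965], [0.0, 0.0, 0.0, 1.0]]}
0.15 [ 211.45016924 -640.68757402  225.87687516] [-1.58688247e-01  9.87328569e-01  5.62499216e-04 -1.43449386e-04]
```

View pics/scene0.png

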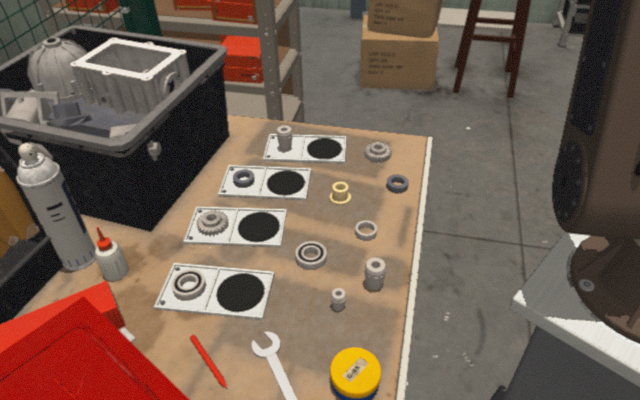

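View pics/side0.png

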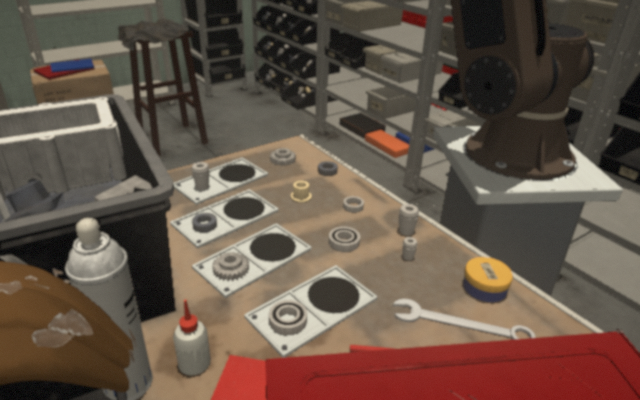

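The scene view shows, as (pad / loose part) pixels:
- **Collet:** tray pad (325,148), large collet (375,274); the small look-alike is at (338,298).
- **Collar:** tray pad (286,182), loose collar (397,183).
- **Gear:** tray pad (259,226), loose gear (377,152).
- **Bearing:** tray pad (242,292), loose bearing (311,254).
- **Leave in place:** spacer ring (366,229) and brass bush (340,192).

The side view agrees. Next I compute coarse positions from both cameras.

```bash
cat > h.py <<'E'
from plant import bot
import cv2,numpy as np
from scipy.spatial.transform import Rotation as R
def cam_pose(name,state=None):
    c=bot.get_calibration(name); K=np.array([[c["fx"],0,c["cx"]],[0,c["fy"],c["cy"]],[0,0,1]])
    if "view" in c: T=np.linalg.inv(np.array(c["view"]))
    else:
        W=np.eye(4); W[:3,:3]=R.from_quat(state["eef_rot"]).as_matrix(); W[:3,3]=state["tcp_pos"]
        T=W@np.array(c["T_tool_cam"])
    return K,T
def to_plane(uv,z,K,T):
    uv=np.atleast_2d(uv).astype(float)
    d=np.c_[(uv[:,0]-K[0,2])/K[0,0],-(uv[:,1]-K[1,2])/K[1,1],-np.ones(len(uv))]@T[:3,:3].T
    o=T[:3,3]; return o+d*((z-o[2])/d[:,2])[:,None]
def project(P,K,T):
    p=(np.atleast_2d(P)-T[:3,3])@T[:3,:3]
    return np.c_[K[0,2]+K[0,0]*p[:,0]/-p[:,2],K[1,2]-K[1,1]*p[:,1]/-p[:,2]]
def down(yaw):  # tool y axis (closing line) at angle yaw+90deg, tool z down
    return (R.from_euler('z',yaw)*R.from_quat([1,0,0,0])).as_quat()
def snap(name,file=None):
    s=bot.read_state(); im=bot.camera(name)[:,:,::-1].copy()
    if file: cv2.imwrite("pics/"+file,im)
    return im,*cam_pose(name,s)
E
python3 - <<'E'
from h import *
sc=dict(collet_pad=(325,148,5),collar_pad=(286,182,5),gear_pad=(259,226,5),bear_pad=(242,292,5),gear=(377,152,10),collar=(397,183,7),bush=(340,192,14),ring=(366,229,7),bearing=(311,254,8),collet=(375,274,24),small=(338,298,15),
 s_collet=(284,138,28),s_collar=(243,178,12),s_gear=(211,222,15),s_bear=(188,285,12))
si=dict(collet_pad=(237,172,5),collar_pad=(243,208,5),gear_pad=(272,247,5),bear_pad=(334,294,5),gear=(283,156,10),collar=(327,168,7),bush=(301,190,14),ring=(353,203,7),bearing=(344,238,8),collet=(408,219,24),small=(409,248,15))
for k in sc:
    print(k,to_plane(sc[k][:2],sc[k][2],*cam_pose("scene"))[0].round(),to_plane(si[k][:2],si[k][2],*cam_pose("side"))[0].round() if k in si else "")
E
```

```text
collet_pad [626.  65.   5.] [626.  70.   5.]
collar_pad [607. 200.   5.] [608. 206.   5.]
gear_pad [555. 318.   5.] [556. 324.   5.]
bear_pad [465. 435.   5.] [467. 439.   5.]
gear [530.   9.  10.] [530.  13.  10.]
collar [441.  60.   7.] [440.  65.   7.]
bush [501. 160.  14.] [500. 162.  14.]
ring [407. 198.   7.] [405. 201.   7.]
bearing [438. 306.   8.] [436. 309.   8.]
collet [324. 280.  24.] [323. 282.  24.]
small [341. 348.  15.] [337. 350.  15.]
s_collet [693. 119.  28.] 
s_collar [673. 253.  12.] 
s_gear [618. 374.  15.] 
s_bear [534. 486.  12.]
```

```bash
python3 - <<'E'
from h import *
for p in [(520,170,300),(480,230,300),(450,230,300),(550,100,300)]:
  for y in np.arange(-np.pi,np.pi,np.pi/4):
    q=bot.solve_ik(list(p),down(y).tolist()); print(p,round(y,2),None if q is None else np.round(q,2))
E
```

```text
(520, 170, 300) -3.14 [ 0.67  0.11 -0.15  0.   -1.31 -2.24]
(520, 170, 300) -2.36 [ 0.67  0.11 -0.15  0.   -1.31 -1.46]
(520, 170, 300) -1.57 [ 0.67  0.11 -0.15  0.   -1.31 -0.67]
(520, 170, 300) -0.79 [ 0.67  0.11 -0.15  0.   -1.31  0.11]
(520, 170, 300) 0.0 [ 0.67  0.11 -0.15  0.   -1.31  0.9 ]
(520, 170, 300) 0.79 [ 0.67  0.11 -0.15  0.   -1.31  1.68]
(520, 170, 300) 1.57 [ 0.67  0.11 -0.15  0.   -1.31  2.47]
(520, 170, 300) 2.36 [ 0.67  0.11 -0.15  0.   -1.31 -3.03]
(480, 230, 300) -3.14 [ 0.82  0.08 -0.18  0.   -1.31 -2.39]
(480, 230, 300) -2.36 [ 0.82  0.08 -0.18  0.   -1.31 -1.6 ]
(480, 230, 300) -1.57 [ 0.82  0.08 -0.18  0.   -1.31 -0.82]
(480, 230, 300) -0.79 [ 0.82  0.08 -0.18  0.   -1.31 -0.03]
(480, 230, 300) 0.0 [ 0.82  0.08 -0.18  0.   -1.31  0.76]
(480, 230, 300) 0.79 [ 0.82  0.08 -0.18  0.   -1.31  1.54]
(480, 230, 300) 1.57 [ 0.82  0.08 -0.18  0.   -1.31  2.33]
(480, 230, 300) 2.36 None
(450, 230, 300) -3.14 [ 0.86  0.03 -0.23  0.   -1.3  -2.43]
(450, 230, 300) -2.36 [ 0.86  0.03 -0.23  0.   -1.3  -1.65]
(450, 230, 300) -1.57 [ 0.86  0.03 -0.23  0.   -1.3  -0.86]
(450, 230, 300) -0.79 [ 0.86  0.03 -0.23  0.   -1.3  -0.08]
(450, 230, 300) 0.0 [ 0.86  0.03 -0.23  0.   -1.3   0.71]
(450, 230, 300) 0.79 [ 0.86  0.03 -0.23  0.   -1.3   1.49]
(450, 230, 300) 1.57 [ 0.86  0.03 -0.23  0.   -1.3   2.28]
(450, 230, 300) 2.36 None
(550, 100, 300) -3.14 [ 0.53  0.13 -0.13  0.   -1.31 -2.1 ]
(550, 100, 300) -2.36 [ 0.53  0.13 -0.13  0.   -1.31 -1.32]
(550, 100, 300) -1.57 [ 0.53  0.13 -0.13  0.   -1.31 -0.53]
(550, 100, 300) -0.79 [ 0.53  0.13 -0.13  0.   -1.31  0.26]
(550, 100, 300) 0.0 [ 0.53  0.13 -0.13  0.   -1.31  1.04]
(550, 100, 300) 0.79 [ 0.53  0.13 -0.13  0.   -1.31  1.83]
(550, 100, 300) 1.57 [ 0.53  0.13 -0.13  0.   -1.31  2.61]
(550, 100, 300) 2.36 [ 0.53  0.13 -0.13  0.   -1.31 -2.89]
```

```bash
python3 - <<'E'
from h import *
bot.move_ptp([500,210,320],down(0).tolist()); bot.pause(0.3)
im,K,T=snap("wrist","w1.png"); np.savez("w1.npz",K=K,T=T); print(bot.read_state()["t"],T[:3,3])
E
```

```text
3.6583 [581.90346581 209.75603201 477.88911925]
```

View pics/w1.png

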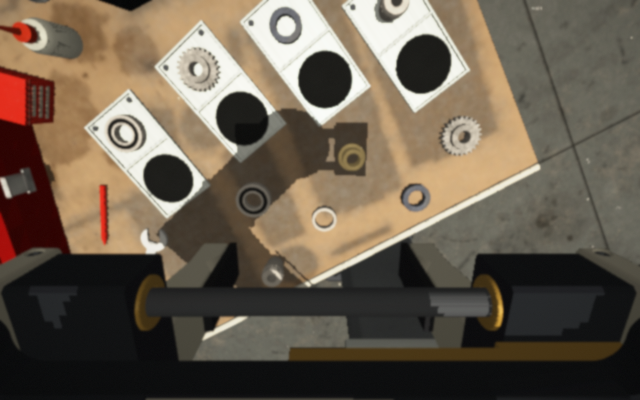

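The wrist view shows the pads at (423,65), (325,79), (242,118) and (168,178). The gear is at (461,136), collar at (415,197), bearing at (253,200), ring at (324,218) and a collet at (273,270). Next I fit the pads automatically and rectify the image onto the bench plane.

```bash
cat >> h.py <<'E'
def pad_fit(im,K,T,xy,half=60):
    """fit the black pad near xy: centre on z=5 and radius"""
    o=ortho(im,K,T,5,xy,half,4); g=cv2.GaussianBlur(cv2.cvtColor(o,cv2.COLOR_BGR2GRAY),(0,0),3)
    n,l,st,ce=cv2.connectedComponentsWithStats((g<60).astype(np.uint8))
    i=l[g.shape[0]//2,g.shape[1]//2]; i=i if i else 1+np.argmax(st[1:,4])
    c,_=cv2.findContours((l==i).astype(np.uint8),cv2.RETR_EXTERNAL,cv2.CHAIN_APPROX_NONE)
    (u,v),ax,_=cv2.fitEllipse(cv2.convexHull(max(c,key=len)))
    return np.array([xy[0]+half-v/4,xy[1]+half-u/4]),np.array(ax)/8
def ortho(im,K,T,z,xy,half,s):
    """top view of plane z, s px/mm, image up = world +x, left = world +y"""
    n=int(2*half*s); c=np.array([[0,0],[n,0],[n,n],[0,n]],np.float32)
    P=np.c_[xy[0]+half-c[:,1]/s,xy[1]+half-c[:,0]/s,np.full(4,z)]
    H=cv2.getPerspectiveTransform(project(P,K,T).astype(np.float32),c)
    return cv2.warpPerspective(im,H,(n,n),flags=cv2.INTER_CUBIC)
E
python3 - <<'E'
from h import *
im=cv2.imread("pics/w1.png"); d=np.load("w1.npz"); K,T=d["K"],d["T"]
pads=dict(collet=(626,67),collar=(607,202),gear=(555,320),bearing=(465,437))
for n,p in pads.items(): print(n,pad_fit(im,K,T,p))
# part crops, 200 px each, grid at centre
parts=[((530,11),8),((441,62),14),((438,307),15),((405,200),13),((323,281),41),((680,110),50),((673,253),17),((615,374),13),((534,486),18)]
t=[]
for xy,z in parts:
    o=ortho(im,K,T,z,xy,40,3); cv2.line(o,(120,0),(120,239),(0,0,255),1); cv2.line(o,(0,120),(239,120),(0,0,255),1)
    t.append(o)
cv2.imwrite("pics/tiles.png",np.vstack([np.hstack(t[i:i+3]) for i in(0,3,6)])[:,:])
print([project([[a,b,z]],K,T)[0].round().tolist() for (a,b),z in parts])
E
```

```text
collet (array([626.62963867,  68.20406342]), array([35.33266449, 35.54767227]))
collar (array([607.27377319, 201.32461166]), array([35.21086121, 35.30278778]))
gear (array([554.96041107, 318.19412994]), array([35.31212997, 36.25993347]))
bearing (array([468.59192657, 435.89217758]), array([35.05931473, 35.35222244]))
[[457.0, 137.0], [417.0, 198.0], [254.0, 200.0], [325.0, 220.0], [272.0, 276.0], [404.0, 11.0], [284.0, 24.0], [196.0, 73.0], [121.0, 135.0]]
```

```bash
python3 -c "
import cv2;i=cv2.imread('pics/tiles.png');cv2.imwrite('pics/tiles2.png',cv2.resize(i,(600,600)))"
```

```text
(no output)
```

View pics/tiles2.png

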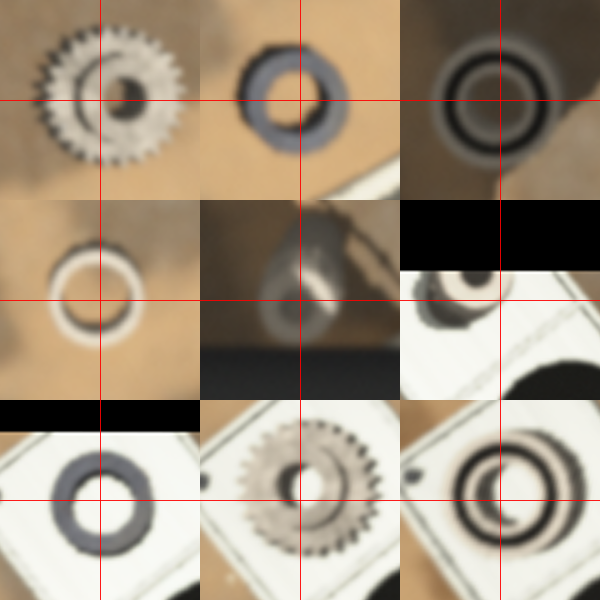

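Rectified tiles (2.5 px/mm) give these part centres:

| Part | x (mm) | y (mm) |
|---|---|---|
| Gear | 532 | 5 |
| Collar | 440 | 63 |
| Bearing | 437 | 307 |
| Collet | ≈ 321 | 281 |

The collet position is rough, because the gripper partly hides it. The trays lie at yaw ≈ 0.66. I start with the gear.

```bash
cat >> h.py <<'E'
YAW=0.66
def st(tag):
    s=bot.read_state(); print(tag,round(s["t"],1),np.round(s["tcp_pos"],1),"w",round(s["width"],1),"ff",np.round(s["finger_force"],1),"F",np.round(s["contact_force"],1)); return s
def pick(xy,z,opening,force=25,yaw=YAW):
    q=down(yaw).tolist(); bot.move_gripper(opening)
    bot.move_ptp([*xy,130],q); bot.line_to([*xy,z+15],200); bot.line_to([*xy,z],40); st("down")
    bot.move_gripper(0,force); st("grip"); bot.line_to([*xy,130],150); return st("up")
def place(xy,z,opening,yaw=YAW,up=130):
    q=down(yaw).tolist(); bot.move_ptp([*xy,130],q); bot.line_to([*xy,z+15],150); bot.line_to([*xy,z],30); bot.pause(0.3); st("set")
    bot.move_gripper(opening); bot.pause(.2); bot.line_to([*xy,z+60],120); st("released"); bot.line_to([*xy,up],300)
E
python3 - <<'E'
from h import *
s=pick((532,5),4,84)
if s["width"]>45: place((555,318.2),9.5,70)
E
```

```text
down 6.3 [531.9   4.9   3.9] w 84.1 ff 0.0 F [-0.4  0.6 -0. ]
grip 6.9 [532.    5.    4.1] w 53.8 ff 25.0 F [0.1 0.4 0.5]
up 7.9 [531.2   4.8 129.1] w 54.4 ff 25.0 F [-0.9 -1.3 -1.5]
set 10.9 [555.  318.2   9.5] w 54.0 ff 25.0 F [ 0.1 -0.2 -0.8]
released 12.3 [554.6 318.   69.1] w 70.1 ff 0.0 F [0.6 0.1 0.4]
```

```bash
cat >> h.py <<'E'
def look(xy,file,zpart,yaw=YAW,back=110,h=170,half=50):
    """go and look at xy from behind; save pad-plane and part-plane top views side by side"""
    v=np.array([np.cos(yaw),np.sin(yaw)]); p=np.array(xy)-back*v
    bot.move_ptp([*p,h],down(yaw).tolist()); bot.pause(.3)
    im,K,T=snap("wrist",file); out=[]
    for z in (5,zpart):
        o=ortho(im,K,T,z,xy,half,4); c=o.shape[0]//2
        cv2.line(o,(c,0),(c,2*c),(0,0,255),1); cv2.line(o,(0,c),(2*c,c),(0,0,255),1); out.append(o)
    cv2.imwrite("pics/o_"+file,np.hstack(out)); return im,K,T
E
python3 - <<'E'
from h import *
im,K,T=look((555,318.2),"gear1.png",17); print(pad_fit(im,K,T,(555,318.2)))
E
```

```text
(array([556.22060394, 319.94224091]), array([7.9650197 , 8.14043331]))
```

View pics/o_gear1.png

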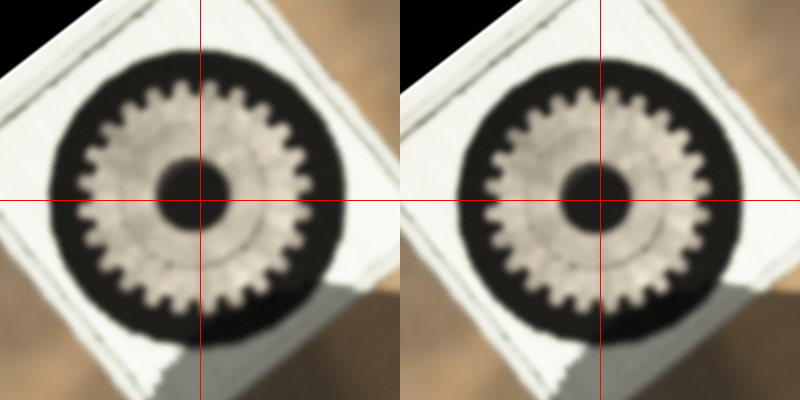

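The gear sits centred on its pad to about 1 mm: in the left view the pad spans 50–346 px, and in the right view the gear centre is at (198,201) against the pad's (198,198). Next are the bearing and the collar.

```bash
python3 - <<'E'
from h import *
s=pick((437.4,307.4),4,78)
if s["width"]>45:
    place((468.6,435.9),9.5,66)
    im,K,T=look((468.6,435.9),"bear1.png",20)
E
```

```text
down 15.6 [437.3 307.3   3.9] w 78.0 ff 0.0 F [ 0.2 -0.5  0.2]
grip 16.2 [437.4 307.5   4.1] w 51.1 ff 25.0 F [-0.1 -0.   0.3]
up 17.2 [436.9 306.9 129.1] w 51.4 ff 25.0 F [-0.5 -0.9 -1.6]
set 19.6 [468.6 435.9   9.5] w 51.1 ff 25.0 F [ 0.2  0.7 -1.2]
released 20.9 [468.3 435.6  69.1] w 65.8 ff 0.0 F [-0.2  0.2 -0.8]
```

View pics/o_bear1.png

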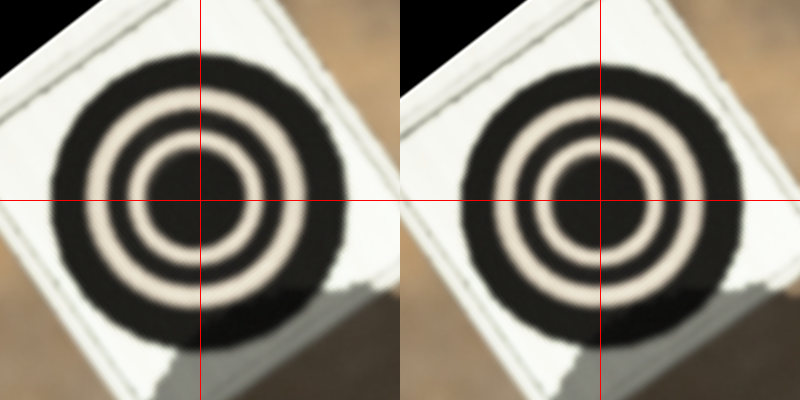

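The bearing is centred too: bearing centre (199,202) against pad centre (198,201). Next I place the collar, then take a close look at the collet.

```bash
python3 - <<'E'
from h import *
s=pick((439.8,63.4),4,68)
if s["width"]>36:
    place((607.3,201.3),9.5,56)
    look((607.3,201.3),"collar1.png",19)
    look((322,281),"collet0.png",47,yaw=YAW-np.pi,h=190)
    a=cv2.imread("pics/o_collar1.png"); b=cv2.imread("pics/o_collet0.png")
    cv2.imwrite("pics/both.png",cv2.resize(np.vstack([a,b]),(600,600)))
E
```

```text
down 24.9 [439.7  63.3   3.9] w 67.8 ff 0.0 F [-0.3 -0.3  0. ]
grip 25.5 [439.9  63.4   4.1] w 41.3 ff 25.0 F [ 0.8 -0.2  0.4]
up 26.4 [439.1  63.1 129.2] w 40.9 ff 25.0 F [-0.6 -0.7 -1.4]
set 29.1 [607.3 201.3   9.5] w 41.2 ff 25.0 F [-0.2  0.4 -0.9]
released 30.5 [606.9 201.2  69.1] w 56.2 ff 0.0 F [-0.1 -0.1 -0.6]
```

View pics/both.png

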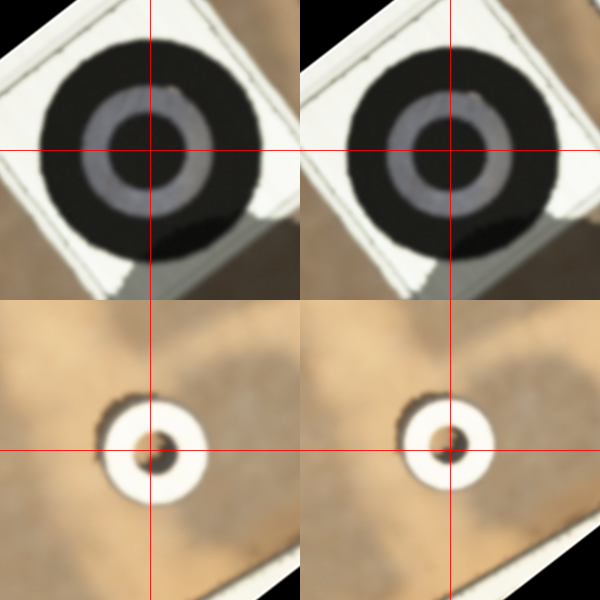

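The collar is centred to about 1 mm. The collet's top centre is at (448,444) in the lower-right tile (3 px/mm), so the collet stands at (324, 281.5). Its head measures about 31–33 mm, so it is the large one.

```bash
python3 - <<'E'
from h import *
Y=YAW if bot.solve_ik([324,281.5,16],down(YAW).tolist()) is not None else YAW-np.pi
s=pick((323.8,281.5),16.5,56,yaw=Y)
if s["width"]>28:
    place((626.8,68.2),22,50,yaw=YAW)
    look((626.8,68.2),"collet1.png",52)
    bot.move_ptp([500,210,320],down(0).tolist()); bot.pause(.3); snap("scene","scene1.png"); st("end")
E
```

```text
down 39.1 [323.8 281.4  16.4] w 56.2 ff 0.0 F [ 0.  -0.3  0.5]
grip 39.6 [323.8 281.5  16.6] w 32.1 ff 25.0 F [0.7 0.6 0.7]
up 40.5 [323.4 280.9 129.2] w 32.4 ff 25.0 F [-0.5  0.1 -1.6]
set 43.6 [626.8  68.2  22. ] w 32.0 ff 25.0 F [ 1.   0.1 -1. ]
released 45.0 [626.3  68.1  81.6] w 50.1 ff 0.0 F [ 1.2 -0.7  0. ]
end 47.6 [500.1 209.4 319.6] w 50.0 ff 0.0 F [ 0.7 -0.1  0.1]
```

View pics/o_collet1.png

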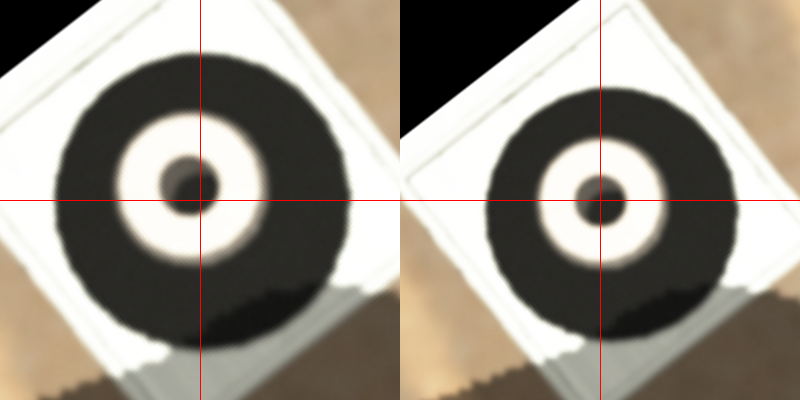

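View pics/scene1.png

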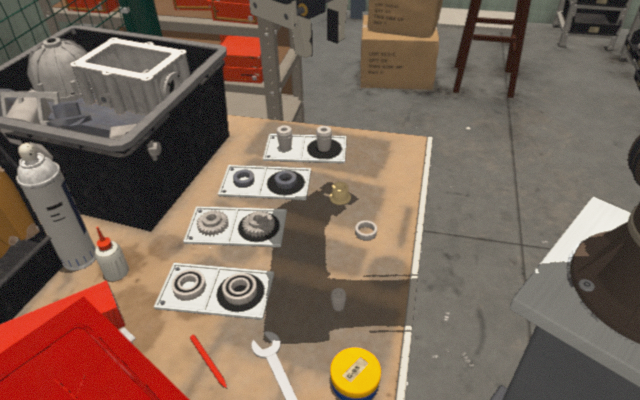

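The collet stands upright with its centre at (202,202) against the pad's (202,200). The scene view shows all four parts on their pads, with the ring (366,229), bush (340,192) and small collet (338,298) unmoved.

```bash
python3 -c "
from plant import bot
print(bot.close_job())"
```

```text
the job is handed in; nothing more can be done
None
```

The gear, bearing, collar and large collet each stand centred on their tray pads to about 1 mm; the spacer ring, brass bush and small collet were not moved, and the job was handed in after about 48 s of robot time.

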